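Weigh the washed strawberries on the hanging scale

ROBOT

A 7-joint arm with a two-finger parallel gripper is mounted at the origin on the work surface. World frame = base frame: x ahead of the robot, y to its left, z up, the work surface at z = 0. Lengths are in m, angles in rad, forces in N, time in s.
With the tool pointing down it reaches from about 0.4 to 0.85 m from the base axis. Payload 10.4 kg.
Tool frame: the origin (TCP) lies between the finger pads; the fingertips stand tip_extent ahead of it and the grasp point (between the pads) lies 2 mm behind it (tip_extent is the distance from the TCP to the fingertips, in m); z points along the fingers, y is the direction in which the jaws open and shut (so a half turn about z gives the same grasp; the last joint's range is limited). The gripper opens to 87 mm and grips with 3 to 60 N. Pads are 19 mm wide; open, the fingers measure 117 mm over their backs; the gripper's body (75 mm by 190 mm) begins 51 mm behind the grasp point.
Start: joints at [1.257, 0.332, -0.065, 1.46, 0.022, 1.35, -0.088], TCP at [0.179, -0.599, 0.24] pointing down, gripper open.
Joint ranges: [-2.6, 2.6], [-0.5, 2.12], [-1.47, 1.34], [0.16, 2.42], [-1.27, 4.41], [0.06, 2.06], [-2.6, 2.6]. Speed limits (rad/s): [2.22, 2.22, 2.79, 2.79, 3.14, 3.14, 3.14].

INTERFACE

Orientations are given as a unit quaternion [x, y, z, w].
In Python, from bench import read_state, camera, camera_params, close_job, tip_extent gives the robot as it stands. The module is installed in compiled form; this text tells all that it offers.
- The arm moves only by the tool send_rows, never from a script. Its argument "steps" is a list of rows, each a list of 7 numbers: the turn, a rotation vector about the tool's x, y, z in degrees, then the shift along the tool's x, y, z in m, then the gripper's target within -1 to 1 (shut at 1, half-way at 0, fully open at -1). In form: [[ax, ay, az, x, y, z, jaw], ...]. A call has exactly 10 rows; each row shifts and turns the pose as measured when the row begins, along the tool's axes as they then stand; what a row does not reach is not made up. A row lasts 1/10 s, in which the tool goes at most 50 mm and 8.59 degrees, less where a joint would pass 70% of its speed; a pose out of reach is approached as far as the arm can. A call with a gripper value outside its range is refused whole. The fingers move at their own pace and stop on an object; "force" is the grip in N (left out, the last holds). Time passes only in rows, so rows that do not move let the fingers close, or fill a call up. It gives the time, the measured TCP pose, the force and the opening at its end, in the units of the state.
- read_state(): the state, without advancing time (a new reading comes with each control period).
- camera(name): name is "scene" or "top"; returns (picture, depth): 480x640x3 uint8, blue, green, red; 480x640 float32, m along the optical axis (not along the pixel's ray), 0 where there is no reading.
- camera_params(name): a dict with "camera_matrix" (3x3 intrinsics, pixels), "dist" ([k1, k2, p1, p2, k3] as OpenCV has them; the pictures are not rectified), "world_from_camera" (4x4, takes a point from camera to world coordinates). Camera axes: x right, y down, z forward; pixel columns grow to the right and rows downward; lengths in m; the calibration is good to about 2 mm. A picture is of the moment at which its call begins. camera_params takes no time and is no camera call.
- close_job(): hands the job in, once; it reports no verdict.
The state is a dict: "time": time; "joint_positions": joint angles; "joint_vel": joint speeds; "joint_torque": joint torques, N m; "ee_pos": TCP position; "eef_rot": TCP orientation; "ft_force": force on the tool from outside, world axes, zero at the start; "torque": the same for the moment, N m; "width": finger opening in m.
Only numpy, scipy, OpenCV 4.12 (cv2) and the standard library are available. Lean on these libraries where they do the work, as an engineer would, in place of code of your own. Each camera call takes 0.05 s, during which the arm holds its last target.

TASK

Weigh the washed strawberries: lift their wire basket by its handle, hang it on the hook of the dial scale by the raised crook in the middle of the handle, and ease the weight onto the spring so gently that the pointer creeps to the reading and neither jumps nor springs back when you let go. Leave the basket hanging freely and still; keep it level on the way so nothing rolls out, do not force the scale, and leave the lemons and the other things where they are.

Things in the scene. Friction and masses are not known exactly. Their poses are not given: they have to be found in the camera images.
- berries: Rigid wire basket of red strawberries, 220 mm long (its x), 130 mm wide (y), 70 mm high, berries up to 85 mm; 0.33 to 0.91 kg in all, not known beforehand. Origin: centre of its underside, z up. A rigid handle arches over it lengthwise in the plane y = 0. Both ends are alike; the centre of mass is on the middle axis, low down, so held by one grip it pulls off-centre.
- berries_centre (a point): Centre of the strawberry basket, 35 mm above its underside; axes as the basket's.
- berries_grip (a point): Centre of one of the two black moulded grips on the handle's level crest: 68 mm towards the basket's -x end, 140 mm above its underside. The grip is 52 mm long (x), 14 mm wide (y), 16 mm high (z). The other grip is alike, 136 mm farther along the basket's +x. Axes as the basket's.
- berries_crook (a point): Underside of the handle's 6 mm wire at its raised crook, midway between the two grips and 151 mm above the basket's underside: the point that comes to rest in the hook. The wire rises to it from x = -22 and +22 mm, so that the basket centres itself on the hook. Axes as the basket's.
- scale: Hanging dial scale on its stand, fixed. Origin: on the counter straight below the hook, z up. Foot plate 12 mm thick, x -50 to +220, y -85 to +85 mm. Post 25 mm across at x = +175 mm, 600 mm high, with an arm overhead from which hangs the green round dial case: 156 mm across, from x = -22 to +22 mm, centre 462 mm up; a white face and red pointer on its -x and +x sides.
- hook_seat (a point): Bottom of the inside of the hook, where the load rests: 275 mm above the counter when empty. Axes as the scale's. The hook is an 8 mm round bar bent in the scale's y-z plane, about 34 mm wide inside, open to +y. On the -y side the bar bulges to y = -25 mm and rejoins the shank, above the seat, 60 mm up. The shank runs straight up into the dial case, 109 mm above the seat.
- hook_tip (a point): Top of the hook's free tip: 23 mm from the seat towards the scale's +y and 22 mm above the seat. The handle has to pass over it.
- hook (a joint): How far the hook is drawn down, in m: 0 empty, more is lower, end stop at 0.090. Spring of 120 N/m (82 mm per kg), lightly damped, almost no preload. The pointer turns once per 82 mm, so it shows every drop or spring-back; well let down, the hook never moves faster than about 5 cm/s.
- lemons: A like basket of the same size and handle, with yellow lemons; to be left alone. Origin: centre of its underside, long side along its x.
- bowl: Empty steel bowl, 170 mm across, 70 mm high, to be left alone. Origin: centre of its underside.
- kettle: Copper drip kettle, 130 mm high, with spout and handle, to be left alone. Origin: centre of its underside.
- jug: Steel milk jug, 95 mm high, 84 mm across, to be left alone. Origin: centre of its underside.
- jar: Glass storage jar, 72 mm across, 100 mm high, to be left alone. Origin: centre of its underside.
- spatula: Red and yellow silicone spatula lying along its x, 210 mm long, 50 mm wide, 12 mm high, to be left alone. Origin under the joint of blade and handle.
- brush: Wooden dish brush lying along its x, 225 mm long, 27 mm high, to be left alone. Origin on its underside, near the middle.
- sponge: Blue sponge, 100 x 65 x 30 mm, to be left alone. Origin: centre of its underside.

How it is judged:
By the outcome, as a careful person would: the job done as asked, in the order asked, and still so for the second after the job is handed in, with the robot touching nothing.
It also fails if it takes over 72 s, if anything falls off the work surface, if the arm or the gripper's body presses on something with over 40 N, if the wrist force passes 120 N, or if a joint passes its speed limit or range.

## Working session

There is one attempt and no reset: what is moved stays moved. The work goes in short steps, Python scripts to look and compute and a tool call to move; the robot and the scene stay as the last step left them, time stands still between calls to the robot, and variables do not carry over. Pictures are saved under pics/ and viewed, and the job is handed in when it is done.

Besides the shell and the picture viewer there is one more tool, called after "Request:" by a JSON object that holds its "name" and its "arguments". send_rows: Moves the arm, as the interface text tells. Its arguments: {"type":"object","properties":{"steps":{"type":"array"},"force":{"type":"number"}},"required":["steps"]}

```bash
mkdir -p pics; python3 - <<'E'
from bench import *
import cv2,numpy as np
s=read_state();print({k:np.round(v,3) for k,v in s.items()},tip_extent if not callable(tip_extent) else tip_extent())
for n in("scene","top"):
    p,d=camera(n);cv2.imwrite(f"pics/{n}0.png",p);np.save(f"pics/{n}0.npy",d)
    c=camera_params(n);print(n,c)
E
```

```text
{'time': np.float64(0.0), 'joint_positions': array([ 1.257,  0.333, -0.065,  1.461,  0.022,  1.35 , -0.089]), 'joint_vel': array([-0.001, -0.   , -0.001, -0.   ,  0.   ,  0.001, -0.   ]), 'joint_torque': array([-0.0000e+00, -6.2325e+01,  2.5000e-02, -3.8989e+01, -6.1000e-02,
        4.0000e-02,  0.0000e+00]), 'ee_pos': array([ 0.179, -0.598,  0.239]), 'eef_rot': array([ 0.989,  0.145, -0.   , -0.001]), 'ft_force': array([-0.248, -0.265,  0.048]), 'torque': array([0.025, 0.023, 0.027]), 'width': np.float64(0.087)} 0.017
scene {'camera_matrix': array([[578.74665741,   0.        , 319.03087426],
       [  0.        , 578.74665741, 239.17213641],
       [  0.        ,   0.        ,   1.        ]]), 'dist': array([-0.18082585,  0.        ,  0.        ,  0.        ,  0.        ]), 'world_from_camera': array([[ 0.56536481,  0.49566143, -0.65930447,  1.39437992],
       [ 0.82476569, -0.32890747,  0.45997982, -0.59471443],
       [ 0.01114409, -0.80382811, -0.59475725,  0.9554245 ],
       [ 0.        ,  0.        ,  0.        ,  1.        ]])}
top {'camera_matrix': array([[496.24047366,   0.        , 318.44851348],
       [  0.        , 496.24047366, 244.36893962],
       [  0.        ,   0.        ,   1.        ]]), 'dist': array([-0.13502507,  0.        ,  0.        ,  0.        ,  0.        ]), 'world_from_camera': array([[ 0.00842091, -0.98989293,  0.14156653,  0.3638371 ],
       [-0.99973757, -0.01135041, -0.01989875,  0.00898992],
       [ 0.02130447, -0.14136182, -0.98972873,  1.52871407],
       [ 0.        ,  0.        ,  0.        ,  1.        ]])}
```

View pics/scene0.png

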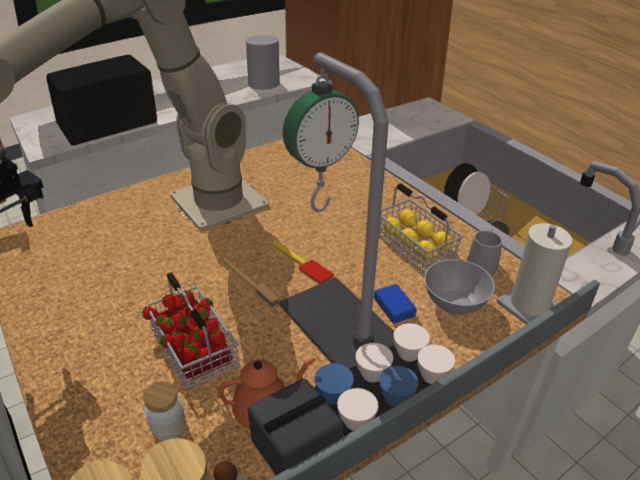

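View pics/top0.png

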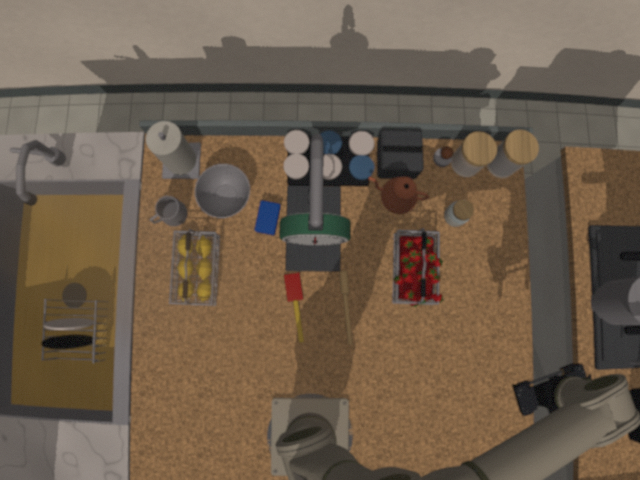

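The scene view shows the red basket at about (190,335), with black grips at (175,285) and (197,318). The hook is at about (320,200) and the dial at (325,130). In the top view the basket is at (416,267) and the dial's edge at (315,228). Next I'll measure these.

```bash
cat > h.py <<'E'
from bench import *
import cv2,numpy as np
def pts(n,uv,d):
    c=camera_params(n);K=c["camera_matrix"];uv=np.asarray(uv,float).reshape(-1,1,2)
    r=cv2.undistortPoints(uv,K,c["dist"]).reshape(-1,2)
    P=np.c_[r,np.ones(len(r))]*np.asarray(d).reshape(-1,1)
    T=c["world_from_camera"];return P@T[:3,:3].T+T[:3,3]
def cloud(n,p,d):
    v,u=np.mgrid[0:480,0:640]
    return pts(n,np.c_[u.ravel(),v.ravel()],d.ravel()).reshape(480,640,3)
def uv(n,P):
    c=camera_params(n);W=np.linalg.inv(c["world_from_camera"])
    return cv2.projectPoints(np.asarray(P,float).reshape(-1,3),cv2.Rodrigues(W[:3,:3])[0],W[:3,3],c["camera_matrix"],c["dist"])[0].reshape(-1,2)
E
python3 - <<'E'
from h import *
for n,crops in(("scene",[(130,260,120,130),(280,80,100,145)]),("top",[(380,220,70,90),(270,110,90,170)])):
    p=cv2.imread(f"pics/{n}0.png");d=np.load(f"pics/{n}0.npy");C=cloud(n,p,d)
    for i,(x,y,w,h) in enumerate(crops):
        cv2.imwrite(f"pics/c_{n}{i}.png",cv2.resize(p[y:y+h,x:x+w],None,fx=4,fy=4,interpolation=cv2.INTER_NEAREST))
    hsv=cv2.cvtColor(p,cv2.COLOR_BGR2HSV)
    ok=d>0
    # dark grips in handle height zone
    m=ok&(p.max(2)<70)&(C[...,2]>.12)&(C[...,2]<.17)&(C[...,0]>.25)
    k,l,st,ce=cv2.connectedComponentsWithStats(m.astype(np.uint8),connectivity=8)
    for j in range(1,k):
        if st[j,4]>=8:
            q=C[l==j];print(n,"dark",st[j],q.mean(0).round(4),q.min(0).round(3),q.max(0).round(3))
    g=ok&(hsv[...,0]>60)&(hsv[...,0]<95)&(hsv[...,1]>80)&(C[...,2]>.3)
    q=C[g];print(n,"green",len(q),q.min(0).round(3),q.max(0).round(3),q.mean(0).round(3))
    q=C[ok&(C[...,2]>.26)&(C[...,2]<.38)&(abs(C[...,1])<.15)&(C[...,0]>.3)&(C[...,0]<.65)]
    print(n,"hookzone",len(q),q[::max(1,len(q)//25)].round(3).tolist())
    q=C[ok&(C[...,2]>.2)&(C[...,2]<.36)&(abs(C[...,1])<.15)&(C[...,0]>.6)&(C[...,0]<.8)]
    if len(q):print(n,"post",len(q),np.median(q,0),q.min(0),q.max(0))
E
```

```text
scene dark [580 173  15  14 137] [0.6953 0.8293 0.1535] [0.674 0.816 0.135] [0.71  0.853 0.17 ]
scene dark [397 184  15  12  90] [0.437  0.3499 0.1448] [0.41  0.343 0.136] [0.46  0.358 0.153]
scene dark [629 201   6  17  43] [0.8541 0.8285 0.1416] [0.846 0.821 0.121] [0.861 0.837 0.166]
scene dark [431 207  16  13 106] [0.5716 0.3477 0.1448] [0.544 0.339 0.135] [0.597 0.357 0.152]
scene dark [167 273  13  18 106] [ 0.4484 -0.3173  0.1467] [ 0.421 -0.324  0.134] [ 0.469 -0.31   0.151]
scene dark [191 309  15  21 154] [ 0.5832 -0.3216  0.1459] [ 0.554 -0.329  0.134] [ 0.608 -0.314  0.151]
scene dark [254 361   8   9  56] [ 0.7439 -0.2764  0.1337] [ 0.735 -0.283  0.122] [ 0.75  -0.269  0.141]
scene dark [309 400   5   5   8] [ 0.8617 -0.234   0.1208] [ 0.857 -0.238  0.12 ] [ 0.867 -0.23   0.121]
scene dark [295 406   6   7  15] [ 0.861  -0.2646  0.1208] [ 0.857 -0.271  0.12 ] [ 0.865 -0.258  0.123]
scene dark [278 414   6   7  14] [ 0.8603 -0.2982  0.1209] [ 0.857 -0.304  0.12 ] [ 0.864 -0.291  0.123]
scene green 819 [-1.103 -0.587  0.3  ] [0.574 0.605 0.543] [ 0.545 -0.048  0.514]
scen
[... 1212 characters left out ...]
267  0.141]
top dark [ 24 193  12  12  80] [0.6843 0.8289 0.158 ] [0.671 0.82  0.138] [0.701 0.844 0.169]
top dark [421 229   6  21  96] [ 0.5791 -0.3177  0.1459] [ 0.552 -0.327  0.124] [ 0.613 -0.31   0.155]
top dark [186 232   5  17  58] [0.571  0.35   0.1475] [0.546 0.344 0.139] [0.592 0.357 0.153]
top dark [420 278   6  19 104] [ 0.4425 -0.3129  0.1456] [ 0.418 -0.321  0.134] [ 0.47  -0.306  0.155]
top dark [605 279  22  32 272] [ 0.4213 -0.8949  0.1454] [ 0.375 -0.939  0.121] [ 0.468 -0.879  0.17 ]
top dark [184 281   3   7   8] [0.4459 0.3531 0.1483] [0.437 0.351 0.144] [0.454 0.355 0.156]
top green 970 [ 0.154 -0.572  0.336] [0.568 0.068 0.543] [ 0.546 -0.004  0.524]
top hookzone 0 []
```

```bash
python3 - <<'E'
from h import *
n="scene";p=cv2.imread(f"pics/{n}0.png");d=np.load(f"pics/{n}0.npy");C=cloud(n,p,d);hsv=cv2.cvtColor(p,cv2.COLOR_BGR2HSV)
v,u=np.mgrid[0:480,0:640]
face=(np.hypot(u-329,v-132)<26)&(d>0)&(p.min(2)>120)
q=C[face];c=q.mean(0);_,_,V=np.linalg.svd(q-c);print("face",len(q),c.round(4),V[2].round(4),"yaw deg",np.degrees(np.arctan2(V[2][1],V[2][0])))
# green ring
for n in("scene","top"):
    p=cv2.imread(f"pics/{n}0.png");d=np.load(f"pics/{n}0.npy");C=cloud(n,p,d);hsv=cv2.cvtColor(p,cv2.COLOR_BGR2HSV)
    g=(d>0)&(hsv[...,0]>60)&(hsv[...,0]<95)&(hsv[...,1]>80)&(C[...,2]>.37)&(C[...,0]>.4)&(C[...,0]<.65)&(abs(C[...,1])<.15)
    q=C[g];print(n,len(q),np.percentile(q,[1,50,99],axis=0).round(4).tolist())
    if n=="top":
        c=q.mean(0);w=q[:,:2]-c[:2];_,_,V=np.linalg.svd(w);print("ring dir",V[0],(q.max(0)+q.min(0))/2)
n="scene";p=cv2.imread(f"pics/{n}0.png");d=np.load(f"pics/{n}0.npy");C=cloud(n,p,d)
m=(d>0)&(abs(C[...,1])<.05)&(abs(C[...,0]-.553)<.02)&(C[...,2]>.25)&(C[...,2]<.385)
for z in np.arange(.268,.385,.006):
    q=C[m&(abs(C[...,2]-z)<.003)]
    if len(q):print(round(z,3),len(q),q.mean(0).round(4),q[:,1].min().round(3),q[:,1].max().round(3))
q=C[(d>0)&(C[...,2]>.1)&(C[...,2]<.55)&(abs(C[...,1])<.15)&(C[...,0]>.7)&(C[...,0]<.76)]
for z in(.15,.25,.35,.45,.53):
    w=q[abs(q[:,2]-z)<.04];print("post",z,w.mean(0).round(4)) if len(w) else 0
E
```

```text
face 1004 [ 0.5721 -0.0021  0.4595] [-0.9448 -0.2529  0.2082] yaw deg -165.01400463796125
scene 812 [[0.5322, -0.0816, 0.46], [0.5583, -0.0539, 0.52], [0.5725, 0.0407, 0.5397]]
top 966 [[0.5296, -0.074, 0.492], [0.547, 0.0105, 0.5281], [0.5671, 0.0677, 0.5408]]
ring dir [-0.00672691 -0.99997737] [ 0.54762233 -0.00305716  0.51519244]
0.268 4 [ 0.5533 -0.0025  0.2706] -0.006 0.001
0.274 26 [ 0.5529 -0.0044  0.2749] -0.018 0.009
0.28 26 [ 0.5528 -0.0013  0.2801] -0.024 0.014
0.286 22 [ 0.5529 -0.0014  0.2863] -0.026 0.019
0.292 17 [0.5527 0.0021 0.292 ] -0.029 0.021
0.298 13 [ 0.553  -0.0127  0.2968] -0.029 0.019
0.304 15 [ 0.5531 -0.026   0.3043] -0.031 -0.022
0.31 9 [ 0.5526 -0.0242  0.311 ] -0.028 -0.021
0.316 12 [ 0.5513 -0.021   0.3154] -0.025 -0.017
0.322 14 [ 0.5533 -0.0165  0.3225] -0.021 -0.009
0.328 15 [ 0.5524 -0.0118  0.3281] -0.02 -0.003
0.334 13 [ 0.5544 -0.0075  0.3346] -0.013 0.001
0.34 21 [ 0.555  -0.0076  0.3404] -0.014 0.001
0.346 25 [ 0.5523 -0.0055  0.3452] -0.013 0.005
0.352 10 [ 0.5526 -0.0059  0.3527] -0.008 -0.001
0.358 9 [ 0.553  -0.0059  0.3583] -0.008 -0.003
0.364 10 [ 0.5531 -0.0064  0.3643] -0.009 -0.003
0.37 14 [ 0.5559 -0.0083  0.3717] -0.015 0.003
0.376 20 [ 0.5574 -0.0084  0.3755] -0.015 0.002
0.382 5 [ 0.5618 -0.0046  0.3795] -0.01 0.001
post 0.15 [ 0.731  -0.012   0.1503]
post 0.25 [ 0.7316 -0.0125  0.2512]
post 0.35 [ 0.7317 -0.0124  0.3508]
post 0.45 [ 0.7315 -0.0119  0.4508]
post 0.53 [ 0.7317 -0.0116  0.521 ]
```

View pics/c_scene1.png

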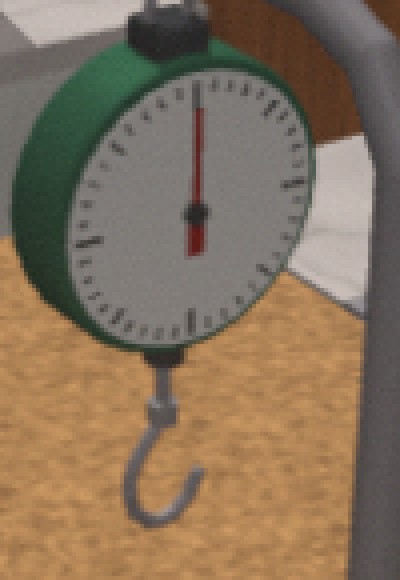

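View pics/c_scene0.png

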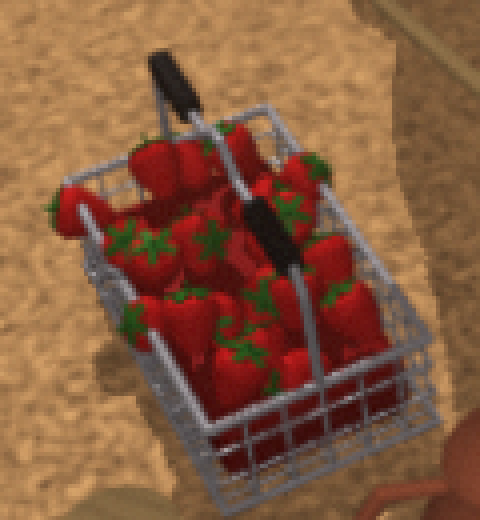

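The crops show an empty hook opening to the right (+y), with its tip at crop (200,470) and the pointer at zero. The basket's two grips lie along its length. Next I'll work out the approach in tool axes.

```bash
cat >> h.py <<'E'
from scipy.spatial.transform import Rotation as Ro
def Rt(yaw,lean):  # degrees; tool x along yaw, fingers leaning ahead
    z=Ro.from_euler('z',yaw,degrees=True)
    return z*Ro.from_euler('y',-lean,degrees=True)*Ro.from_quat([1,0,0,0])
def todo(target=None,yaw=None,lean=None):
    s=read_state();R=Ro.from_quat(s["eef_rot"])
    print("t",round(float(s["time"]),2),"p",np.round(s["ee_pos"],4),"w",round(float(s["width"]),4),"F",np.round(s["ft_force"],2),"M",np.round(s["torque"],2),"q",np.round(s["joint_positions"],2))
    zt=R.apply([0,0,1]);xt=R.apply([1,0,0]);print("toolx",xt.round(3),"z",zt.round(3))
    if yaw is not None: print("turn deg",np.degrees((R.inv()*Rt(yaw,lean)).as_rotvec()).round(2))
    if target is not None:
        d=np.array(target)-s["ee_pos"];print("shift tool",R.inv().apply(d).round(4),"|",np.linalg.norm(d).round(3),"after turn",Rt(yaw,lean).inv().apply(d).round(4) if yaw is not None else "")
E
python3 -c "
from h import *
g=np.array([.4455-.008,-.3148,.14]);z=Rt(-1.9,15).apply([0,0,1]);print(z,Rt(-1.9,15).apply([1,0,0]))
todo(g-0.06*z,-1.9,15)"
```

```text
[ 0.25867675 -0.00858119 -0.96592583] [ 0.96539478 -0.03202544  0.25881905]
t 0.1 p [ 0.1791 -0.5985  0.2389] w 0.0867 F [ 0.18 -0.63  0.63] M [-0.02  0.02 -0.01] q [ 1.26  0.33 -0.06  1.46  0.02  1.35 -0.09]
toolx [ 0.958  0.287 -0.   ] z [-0.     0.001 -1.   ]
turn deg [-2.5  14.88 18.45]
shift tool [ 0.3142 -0.2026  0.0412] | 0.376 after turn [ 0.2148 -0.2921  0.0999]
```

Request:
{"name": "send_rows", "arguments": {"steps": [[-0.83,4.96,6.15,0,0,-0.005,-1],[-0.83,4.96,6.15,0,0,-0.005,-1],[-0.83,4.96,6.15,0,0,-0.005,-1],[0,0,0,0.025,-0.035,0.01,-1],[0,0,0,0.025,-0.035,0.01,-1],[0,0,0,0.025,-0.035,0.01,-1],[0,0,0,0.025,-0.035,0.01,-1],[0,0,0,0.025,-0.035,0.01,-1],[0,0,0,0.025,-0.035,0.01,-1],[0,0,0,0,0,0,-1]], "force": 60}}

```text
time: 1.1
ee_pos: [0.3511, -0.3881, 0.2319]
eef_rot: [0.991, -0.026, 0.134, -0.001]
ft_force: [0.2, 0.8, -0.1]
width: 0.0872
```

```bash
python3 -c "
from h import *
g=np.array([.4455-.008,-.3148,.14]);z=Rt(-1.9,15).apply([0,0,1])
todo(g-0.06*z,-1.9,15);todo(g+.002*z,-1.9,15)"
```

```text
t 1.1 p [ 0.3511 -0.3881  0.2319] w 0.0872 F [ 0.18  0.82 -0.06] M [0.06 0.34 0.02] q [ 1.12  0.01 -0.24  1.88 -0.23  1.09 -0.66]
toolx [ 0.963 -0.052  0.265] z [ 0.265 -0.006 -0.964]
turn deg [-0.18 -0.37 -1.13]
shift tool [ 0.0554 -0.0771  0.0511] | 0.108 after turn [ 0.0573 -0.0761  0.0505]
t 1.1 p [ 0.3511 -0.3881  0.2319] w 0.0872 F [ 0.18  0.82 -0.06] M [0.06 0.34 0.02] q [ 1.12  0.01 -0.24  1.88 -0.23  1.09 -0.66]
toolx [ 0.963 -0.052  0.265] z [ 0.265 -0.006 -0.964]
turn deg [-0.18 -0.37 -1.13]
shift tool [ 0.055  -0.0769  0.1131] | 0.147 after turn [ 0.0573 -0.0761  0.1125]
```

Request:
{"name": "send_rows", "arguments": {"steps": [[-0.2,-0.4,-1.1,0.01,-0.014,0.005,-1],[0,0,0,0.01,-0.014,0.005,-1],[0,0,0,0.01,-0.014,0.005,-1],[0,0,0,0.01,-0.014,0.005,-1],[0,0,0,0.01,-0.014,0.005,-1],[0,0,0,0.008,-0.01,0.005,-1],[0,0,0,0,0,0.005,-1],[0,0,0,0,0,0.005,-1],[0,0,0,0,0,0,-1],[0,0,0,0,0,0,-1]]}}

```text
time: 2.1
ee_pos: [0.4195, -0.3092, 0.2049]
eef_rot: [0.992, -0.017, 0.128, 0.002]
ft_force: [-0.3, -1.0, -0.3]
width: 0.0875
```

```bash
python3 -c "
from h import *
g=np.array([.4455-.008,-.3148,.14]);z=Rt(-1.9,15).apply([0,0,1])
todo(g+.002*z,-1.9,15)"
```

```text
t 2.1 p [ 0.4195 -0.3092  0.2049] w 0.0875 F [-0.27 -0.97 -0.31] M [ 0.05  0.33 -0.02] q [ 1.    0.01 -0.36  1.94 -0.17  0.99 -0.88]
toolx [ 0.967 -0.033  0.254] z [ 0.254 -0.007 -0.967]
turn deg [-0.06  0.29 -0.04]
shift tool [0.0011 0.0051 0.0693] | 0.07 after turn [0.0008 0.005  0.0694]
```

Request:
{"name": "send_rows", "arguments": {"steps": [[0,0.3,0,0.001,0.003,0.005,-1],[0,0,0,0,0.002,0.008,-1],[0,0,0,0,0,0.01,-1],[0,0,0,0,0,0.01,-1],[0,0,0,0,0,0.01,-1],[0,0,0,0,0,0.01,-1],[0,0,0,0,0,0.01,-1],[0,0,0,0,0,0.005,-1],[0,0,0,0,0,0,-1],[0,0,0,0,0,0,-1]]}}

```text
time: 3.1
ee_pos: [0.4383, -0.316, 0.1323]
eef_rot: [0.991, -0.018, 0.13, 0.001]
ft_force: [0.0, -0.2, 0.1]
width: 0.0868
```

```bash
python3 -c "
from h import *
g=np.array([.4455-.008,-.3148,.14]);z=Rt(-1.9,15).apply([0,0,1])
todo(g+.002*z,-1.9,15)
for n in ('scene','top'):
    p,d=camera(n);u,v=uv(n,g)[0].astype(int);print(u,v)
    cv2.imwrite(f'pics/g_{n}.png',cv2.resize(p[v-60:v+90,u-80:u+80],None,fx=4,fy=4))
"
```

```text
t 3.1 p [ 0.4383 -0.316   0.1323] w 0.0868 F [ 0.04 -0.16  0.12] M [ 0.05  0.33 -0.04] q [ 0.98  0.13 -0.37  1.98 -0.13  0.83 -0.91]
toolx [ 0.966 -0.035  0.258] z [ 0.258 -0.007 -0.966]
turn deg [-0.12  0.05 -0.16]
shift tool [ 0.0012 -0.0012 -0.0057] | 0.006 after turn [ 0.0012 -0.0012 -0.0057]
172 280
422 289
```

View pics/g_scene.png

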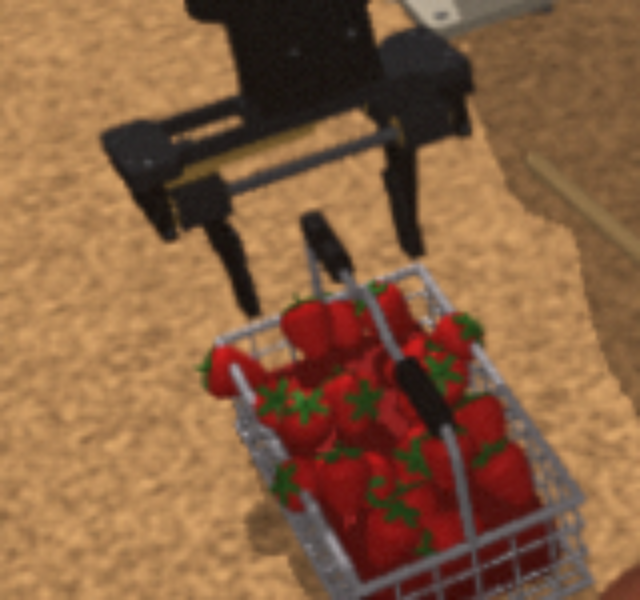

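View pics/g_top.png

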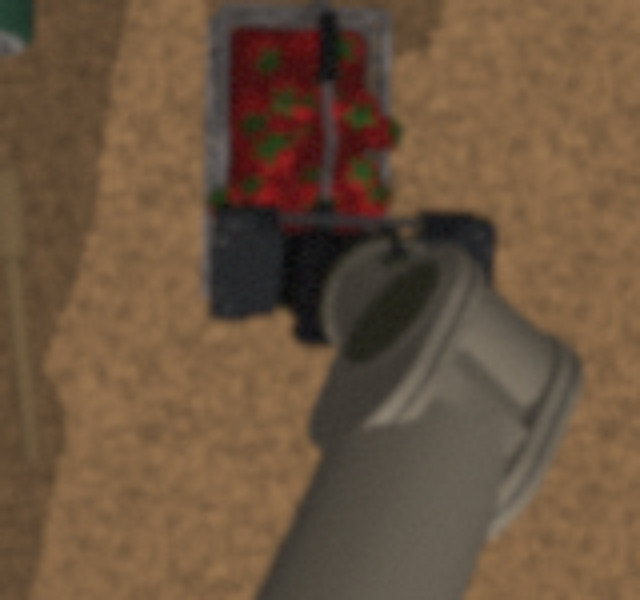

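In the scene crop, the fingers at (240,280) and (410,230) straddle the near grip at (325,245). The top crop agrees. I'll back off 5 mm and close.

Request:
{"name": "send_rows", "arguments": {"steps": [[0,0,0,0.001,-0.001,-0.005,-1],[0,0,0,0,0,0,-1],[0,0,0,0,0,0,1],[0,0,0,0,0,0,1],[0,0,0,0,0,0,1],[0,0,0,0,0,0,1],[0,0,0,0,0,0,1],[0,0,0,0,0,0,1],[0,0,0,0,0,0,1],[0,0,0,0,0,0,1]]}}

```text
time: 4.2
ee_pos: [0.4383, -0.3157, 0.1396]
eef_rot: [0.991, -0.018, 0.131, 0.002]
ft_force: [0.0, -0.1, 0.6]
width: 0.0309
```

```bash
python3 -c "
from h import *
g=np.array([.4455-.008,-.3148,.14]);z=Rt(-1.9,15).apply([0,0,1])
todo(g+.002*z,-1.9,15)
print(Rt(-1.9,15).inv().apply([0,0,.01]))"
```

```text
t 4.2 p [ 0.4383 -0.3157  0.1396] w 0.0309 F [ 0.05 -0.07  0.58] M [0.01 0.33 0.01] q [ 0.98  0.11 -0.37  1.98 -0.14  0.84 -0.91]
toolx [ 0.965 -0.035  0.26 ] z [ 0.26  -0.009 -0.966]
turn deg [ 0.02 -0.07 -0.17]
shift tool [-0.0007 -0.0009  0.0014] | 0.002 after turn [-0.0007 -0.0009  0.0014]
[ 0.00258819  0.         -0.00965926]
```

Still closing, so I'll wait a little, then lift gently.

Request:
{"name": "send_rows", "arguments": {"steps": [[0,0,0,0,0,0,1],[0,0,0,0,0,0,1],[0,0,0,0,0,0,1],[0,0,0,0,0,0,1],[0,0,0,0,0,0,1],[0,0,0,0,0,0,1],[0,0,0,0,0,0,1],[0,0,0,0,0,0,1],[0,0,0,0,0,0,1],[0,0,0,0,0,0,1]]}}

```text
time: 5.2
ee_pos: [0.4383, -0.3156, 0.1395]
eef_rot: [0.991, -0.018, 0.131, 0.002]
ft_force: [-0.1, -0.9, 0.0]
width: 0.0137
```

Request:
{"name": "send_rows", "arguments": {"steps": [[0,0,0,0.0005,0,-0.002,1],[0,0,0,0.0005,0,-0.002,1],[0,0,0,0.0005,0,-0.002,1],[0,0,0,0.0005,0,-0.002,1],[0,0,0,0.0005,0,-0.002,1],[0,0,0,0.0005,0,-0.002,1],[0,0,0,0.0005,0,-0.002,1],[0,0,0,0.0005,0,-0.002,1],[0,0,0,0,0,0,1],[0,0,0,0,0,0,1]]}}

```text
time: 6.2
ee_pos: [0.4352, -0.314, 0.1543]
eef_rot: [0.992, -0.018, 0.128, -0.0]
ft_force: [0.2, -0.6, -6.2]
width: 0.0134
```

```bash
cat >> h.py <<'E'
def grips(tag,yr=(-.4,.2)):
    for n in("scene","top"):
        p,d=camera(n);cv2.imwrite(f"pics/{tag}_{n}.png",p);C=cloud(n,p,d)
        s=read_state();e=s["ee_pos"]
        m=(d>0)&(p.max(2)<70)&(abs(C[...,1]-e[1])<.05)&(abs(C[...,0]-e[0]-.144)<.05)&(abs(C[...,2]-e[2])<.06)
        k,l,st,ce=cv2.connectedComponentsWithStats(m.astype(np.uint8),connectivity=8)
        for j in range(1,k):
            if st[j,4]>=20:
                q=C[l==j];c=q.mean(0);w=q-c;V=np.linalg.svd(w)[2][0];V*=np.sign(V[0])
                print(n,"far grip",st[j],c.round(4),"rel ee",(c-e).round(4),"pitch",np.degrees(np.arcsin(V[2])).round(1),"yaw",np.degrees(np.arctan2(V[1],V[0])).round(1))
E
python3 -c "
from h import *
todo();grips('l1')"
```

```text
t 6.2 p [ 0.4352 -0.314   0.1543] w 0.0134 F [ 0.23 -0.57 -6.19] M [0.08 1.   0.09] q [ 0.99  0.09 -0.37  1.96 -0.14  0.89 -0.91]
toolx [ 0.967 -0.035  0.253] z [ 0.253 -0.004 -0.967]
scene far grip [190 304  16  20 158] [ 0.5799 -0.3201  0.1572] rel ee [ 0.1447 -0.0061  0.0028] pitch 1.1 yaw -2.5
scene far grip [173 325   9   5  23] [ 0.5358 -0.3531  0.0994] rel ee [ 0.1005 -0.039  -0.0549] pitch -12.3 yaw 89.8
top far grip [419 230  11  22 118] [ 0.5757 -0.3168  0.1532] rel ee [ 0.1404 -0.0028 -0.0011] pitch -41.0 yaw -12.0
```

Request:
{"name": "send_rows", "arguments": {"steps": [[0,0,0,0.002,0,-0.005,1],[0,0,0,0.002,0,-0.005,1],[0,0,0,0.002,0,-0.005,1],[0,0,0,0.002,0,-0.005,1],[0,0,0,0.002,0,-0.005,1],[0,0,0,0.002,0,-0.005,1],[0,0,0,0.002,0,-0.005,1],[0,0,0,0,0,-0.003,1],[0,0,0,0,0,0,1],[0,0,0,0,0,0,1]]}}

```text
time: 7.3
ee_pos: [0.4398, -0.3144, 0.1988]
eef_rot: [0.992, -0.018, 0.128, 0.0]
ft_force: [-0.7, 0.1, -5.8]
width: 0.0133
```

```bash
python3 -c "
from h import *
todo(None,-1.9,15);grips('l2')"
```

```text
t 7.3 p [ 0.4398 -0.3144  0.1988] w 0.0133 F [-0.71  0.15 -5.83] M [ 0.05  1.07 -0.02] q [ 0.99  0.06 -0.37  1.9  -0.15  0.98 -0.92]
toolx [ 0.967 -0.035  0.254] z [ 0.254 -0.005 -0.967]
turn deg [-0.2   0.29 -0.16]
scene far grip [188 289  16  21 163] [ 0.5847 -0.3206  0.2017] rel ee [ 0.145  -0.0061  0.0029] pitch -0.7 yaw -0.8
top far grip [422 226  12  22 125] [ 0.5802 -0.317   0.1981] rel ee [ 0.1405 -0.0026 -0.0005] pitch -34.2 yaw -6.2
```

View pics/l2_scene.png

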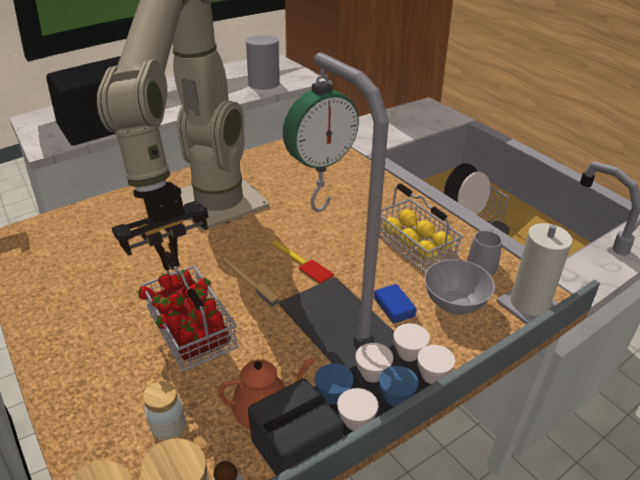

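The basket hangs level to about 1.5° at (190,315), with the pointer still at zero. I'll trim the pitch and carry it under the hook to its +y side.

Request:
{"name": "send_rows", "arguments": {"steps": [[0,0.5,0,0,-0.003,0,1],[0,0.5,0,0,-0.006,0,1],[0,0.4,0,0.001,-0.01,0,1],[0,0,0,0.001,-0.014,0,1],[0,0,0,0.001,-0.016,0,1],[0,0,0,0.001,-0.016,0,1],[0,0,0,0.001,-0.016,0,1],[0,0,0,0.001,-0.016,0,1],[0,0,0,0.001,-0.016,0,1],[0,0,0,0.001,-0.016,0,1]]}}

```text
time: 8.4
ee_pos: [0.4517, -0.1723, 0.2007]
eef_rot: [0.99, -0.016, 0.14, 0.0]
ft_force: [0.0, 0.6, -6.2]
width: 0.0136
```

```bash
python3 -c "
from h import *
todo([.4745,.068,.1988],-1.9,16.1);grips('l3')"
```

```text
t 8.4 p [ 0.4517 -0.1723  0.2007] w 0.0136 F [ 0.01  0.57 -6.16] M [ 0.01  1.08 -0.03] q [ 0.88 -0.12 -0.51  2.06 -0.19  0.93 -1.14]
toolx [ 0.96  -0.032  0.278] z [ 0.278 -0.005 -0.961]
turn deg [-0.26 -0.02 -0.02]
shift tool [ 0.0136 -0.2409  0.007 ] | 0.241 after turn [ 0.0137 -0.2409  0.0059]
scene far grip [253 265  17  22 146] [ 0.5937 -0.1784  0.2024] rel ee [ 0.1415 -0.0093  0.0016] pitch 41.3 yaw -16.5
top far grip [371 220   8  22 105] [ 0.5933 -0.1707  0.2058] rel ee [ 0.1412 -0.0002  0.005 ] pitch -23.6 yaw -0.8
top far grip [355 232  10   7  33] [ 0.5887 -0.1379  0.146 ] rel ee [ 0.1366  0.0326 -0.0547] pitch -2.6 yaw -67.6
top far grip [382 247   7   4  23] [ 0.5518 -0.2083  0.146 ] rel ee [ 0.0997 -0.0379 -0.0547] pitch -7.7 yaw -88.9
```

Request:
{"name": "send_rows", "arguments": {"steps": [[0,0,0,0.001,-0.014,0.001,1],[0,0,0,0.001,-0.014,0.001,1],[0,0,0,0.001,-0.014,0.001,1],[0,0,0,0.001,-0.014,0.001,1],[0,0,0,0.001,-0.014,0,1],[0,0,0,0.001,-0.014,0,1],[0,0,0,0.001,-0.014,0,1],[0,0,0,0.001,-0.012,0,1],[0,0,0,0.001,-0.01,0,1],[0,0,0,0.001,-0.008,0,1]]}}

```text
time: 9.5
ee_pos: [0.464, -0.0293, 0.1998]
eef_rot: [0.99, -0.011, 0.14, 0.001]
ft_force: [-0.0, -0.5, -6.3]
width: 0.0135
```

```bash
python3 -c "
from h import *
todo([.4745,.068,.1988],-1.9,16.1);grips('l4')"
```

```text
t 9.5 p [ 0.464  -0.0293  0.1998] w 0.0135 F [-0.03 -0.51 -6.34] M [0.01 1.11 0.  ] q [ 0.77 -0.2  -0.72  2.1  -0.18  0.92 -1.47]
toolx [ 0.961 -0.022  0.277] z [ 0.277 -0.006 -0.961]
turn deg [-0.18  0.02  0.55]
shift tool [ 0.0077 -0.0976  0.0033] | 0.098 after turn [ 0.0067 -0.0976  0.003 ]
scene far grip [315 245  17  18 139] [ 0.6064 -0.0355  0.2046] rel ee [ 0.1422 -0.0075  0.0046] pitch -1.3 yaw -2.2
```

View pics/l4_scene.png

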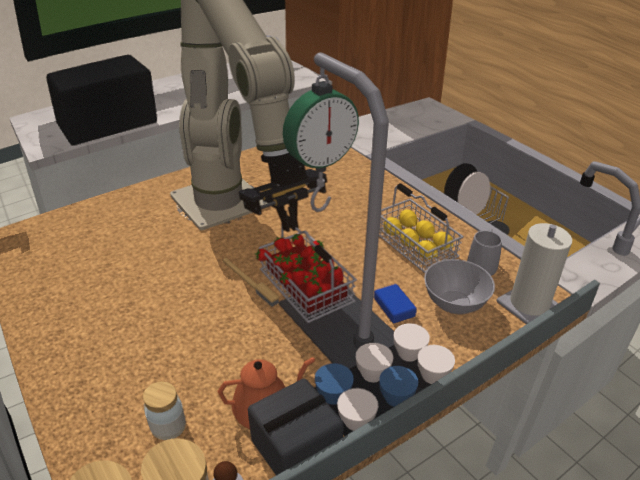

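The basket is level under the hook region at (305,275), and the hook and pointer are undisturbed.

Request:
{"name": "send_rows", "arguments": {"steps": [[0,0,0,0.001,-0.01,0.001,1],[0,0,0,0.001,-0.011,0.001,1],[0,0,0,0.001,-0.012,0.001,1],[0,0,0,0.001,-0.012,0,1],[0,0,0,0.001,-0.012,0,1],[0,0,0,0.001,-0.012,0,1],[0,0,0,0.001,-0.01,0,1],[0,0,0,0,-0.007,0,1],[0,0,0,0,-0.004,0,1],[0,0,0,0,0,0,1]]}}

```text
time: 10.6
ee_pos: [0.4742, 0.0651, 0.1983]
eef_rot: [0.99, -0.014, 0.14, 0.0]
ft_force: [0.1, -0.6, -5.5]
width: 0.0133
```

```bash
python3 -c "
from h import *
todo([.4745,.068,.1988],-1.2,16.1);grips('l5')"
```

```text
t 10.6 p [0.4742 0.0651 0.1983] w 0.0133 F [ 0.13 -0.59 -5.5 ] M [-0.03  1.08 -0.03] q [ 0.72 -0.18 -0.91  2.07 -0.1   0.91 -1.74]
toolx [ 0.961 -0.028  0.277] z [ 0.277 -0.005 -0.961]
turn deg [-0.07  0.04 -0.45]
shift tool [ 0.0003 -0.003  -0.0004] | 0.003 after turn [ 0.0003 -0.003  -0.0004]
scene far grip [353 234  12  15 103] [0.6118 0.057  0.2032] rel ee [ 0.1376 -0.0076  0.0049] pitch 1.1 yaw -8.5
```

View pics/l5_scene.png

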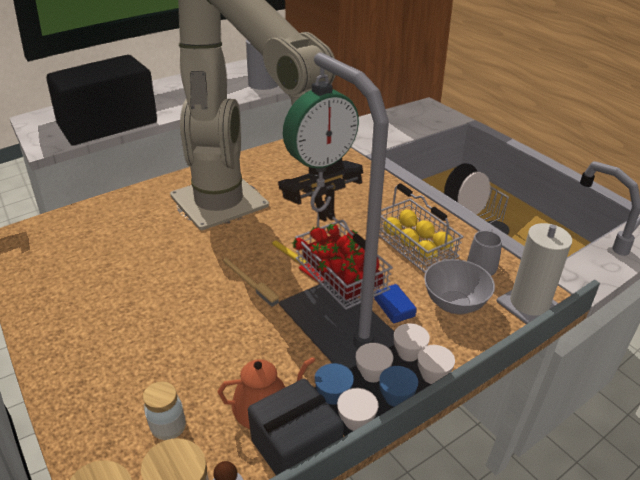

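View pics/l5_top.png

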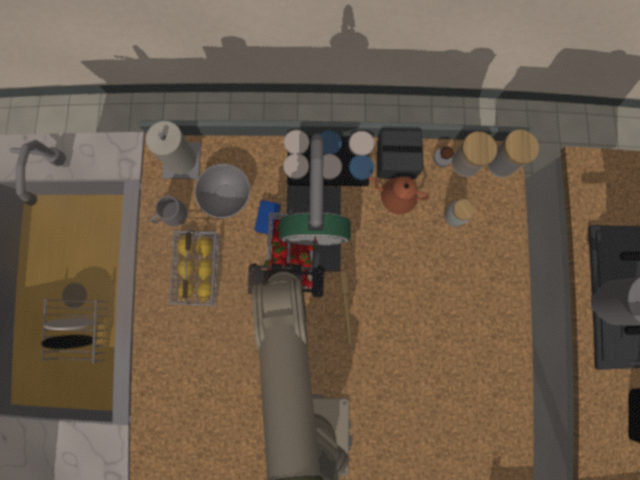

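The top view shows the hand at rows 265–290, clear of the dial's edge at row 243. I'll raise it about 101 mm.

Request:
{"name": "send_rows", "arguments": {"steps": [[0,0,0,0.0014,-0.001,-0.005,1],[0,0,0,0.0028,-0.001,-0.01,1],[0,0,0,0.0033,-0.001,-0.0115,1],[0,0,0,0.0033,0,-0.0115,1],[0,0,0,0.0033,0,-0.0115,1],[0,0,0,0.0033,0,-0.0115,1],[0,0,0,0.0033,0,-0.0115,1],[0,0,0,0.0028,0,-0.01,1],[0,0,0,0.002,0,-0.006,1],[0,0,0,0,0,0,1]]}}

```text
time: 11.7
ee_pos: [0.4749, 0.066, 0.3008]
eef_rot: [0.99, -0.015, 0.141, 0.001]
ft_force: [0.8, -0.6, -6.0]
width: 0.0134
```

```bash
python3 -c "
from h import *
todo([.4745,.068,.2995],-1.2,16.1);grips('l6')
p=cv2.imread('pics/l6_scene.png');cv2.imwrite('pics/l6c.png',cv2.resize(p[80:300,260:420],None,fx=3.5,fy=2.7*1.296))"
```

```text
t 11.7 p [0.4749 0.066  0.3008] w 0.0134 F [ 0.79 -0.56 -5.98] M [ 0.12  1.01 -0.06] q [ 0.71 -0.27 -0.82  1.91 -0.17  1.14 -1.67]
toolx [ 0.96 -0.03  0.28] z [ 0.28  -0.006 -0.96 ]
turn deg [ 0.03 -0.14 -0.58]
shift tool [-0.0008 -0.002   0.0011] | 0.002 after turn [-0.0008 -0.002   0.0011]
scene far grip [355 194  13  16 111] [0.6124 0.0571 0.3065] rel ee [ 0.1377 -0.0089  0.0063] pitch -2.2 yaw -6.2
top far grip [285 201   6  15  64] [0.6281 0.0621 0.3057] rel ee [ 0.1537 -0.0039  0.0062] pitch -26.5 yaw -3.8
top far grip [271 217  10   7  36] [0.6118 0.0957 0.2442] rel ee [ 0.1374  0.0298 -0.0554] pitch 10.6 yaw -65.0
```

View pics/l6c.png

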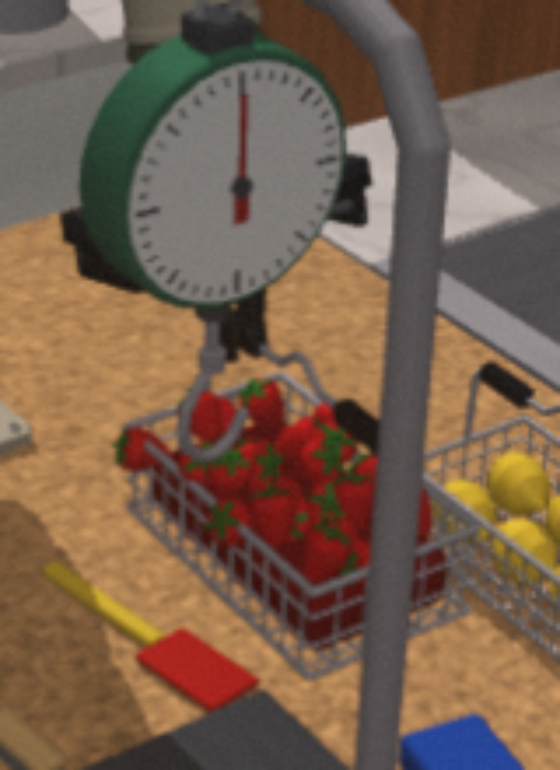

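The crop shows the crook raised clear to the +y side of the hook, with the crook hump at about (290,358) and the hook tip at (240,415). The pointer is at zero. I'll measure the wire against the hook.

```bash
python3 - <<'E'
from h import *
p=cv2.imread('pics/l6_scene.png')
_,d=camera("scene");C=cloud("scene",p,d)
m=(d>0)&(abs(C[...,1]-.06)<.025)&(abs(C[...,0]-.55)<.045)&(C[...,2]>.285)&(C[...,2]<.34)
q=C[m]
for x in np.arange(.51,.595,.005):
    w=q[abs(q[:,0]-x)<.0025]
    if len(w):print(x.round(3),len(w),w.mean(0).round(4),w[:,2].min().round(4),w[:,2].max().round(4))
m=(d>0)&(abs(C[...,1])<.04)&(abs(C[...,0]-.553)<.02)&(C[...,2]>.25)&(C[...,2]<.345)
q=C[m];w=q[q[:,1]>.008];print("tip top",w[w[:,2].argmax()],q[q[:,2].argmin()])
E
```

```text
0.51 5 [0.5094 0.063  0.301 ] 0.2976 0.303
0.515 4 [0.5153 0.0633 0.3013] 0.2995 0.3032
0.52 3 [0.5199 0.0623 0.3008] 0.2976 0.3024
0.525 3 [0.524  0.062  0.3004] 0.2987 0.3028
0.53 4 [0.5305 0.0602 0.3068] 0.3035 0.3095
0.535 5 [0.5346 0.0612 0.3075] 0.3059 0.3104
0.54 4 [0.5399 0.0612 0.313 ] 0.3104 0.3172
0.545 5 [0.5451 0.0612 0.3158] 0.3137 0.3176
0.55 7 [0.5504 0.063  0.3148] 0.3103 0.3182
0.555 6 [0.5557 0.0611 0.3133] 0.3102 0.3173
0.56 8 [0.5601 0.0611 0.3089] 0.3052 0.3129
0.565 9 [0.5651 0.0623 0.3049] 0.3008 0.3102
0.57 7 [0.5697 0.0604 0.3005] 0.2975 0.3048
0.575 3 [0.5745 0.0613 0.3012] 0.2984 0.304
0.58 5 [0.5787 0.0619 0.3012] 0.2988 0.3034
0.585 3 [0.5862 0.0586 0.3033] 0.3008 0.3055
0.59 3 [0.5912 0.0591 0.3041] 0.3023 0.3069
tip top [0.55370631 0.01868791 0.29746401] [0.53568893 0.02190897 0.25314285]
```

Request:
{"name": "send_rows", "arguments": {"steps": [[0,0,0,0.0005,0.003,0,1],[0,0,0,0.0005,0.006,0,1],[0,0,0,0.0005,0.008,0,1],[0,0,0,0.0005,0.008,0,1],[0,0,0,0.0005,0.008,0,1],[0,0,0,0.0005,0.008,0.0003,1],[0,0,0,0.0005,0.008,0.0003,1],[0,0,0,0.0005,0.007,0.0003,1],[0,0,0,0.0005,0.005,0.0003,1],[0,0,0,0,0.003,0,1]]}}

```text
time: 12.85
ee_pos: [0.4761, -0.0053, 0.2969]
eef_rot: [0.99, -0.016, 0.138, 0.001]
ft_force: [-0.3, 0.3, -5.8]
width: 0.0135
```

```bash
cat > chk.py <<'E'
import sys
from h import *
todo([.478,-.001,.3008],-1.2,16.1)
p,d=camera("scene");cv2.imwrite(f'pics/{sys.argv[1]}.png',cv2.resize(p[90:290,250:400],None,fx=4,fy=3.9*4/3.9)[:800:1][:760])
cv2.imwrite(f'pics/{sys.argv[1]}.png',cv2.resize(p[90:240,250:400],None,fx=4,fy=4))
C=cloud("scene",p,d)
E
python3 chk.py h1
```

```text
t 12.85 p [ 0.4761 -0.0053  0.2969] w 0.0135 F [-0.3   0.31 -5.77] M [ 0.06  1.06 -0.03] q [ 0.75 -0.25 -0.71  1.92 -0.18  1.13 -1.52]
toolx [ 0.961 -0.032  0.274] z [ 0.274 -0.006 -0.962]
turn deg [ 0.03  0.2  -0.68]
shift tool [ 0.0027 -0.0043 -0.0033] | 0.006 after turn [ 0.0028 -0.0043 -0.0032]
```

View pics/h1.png

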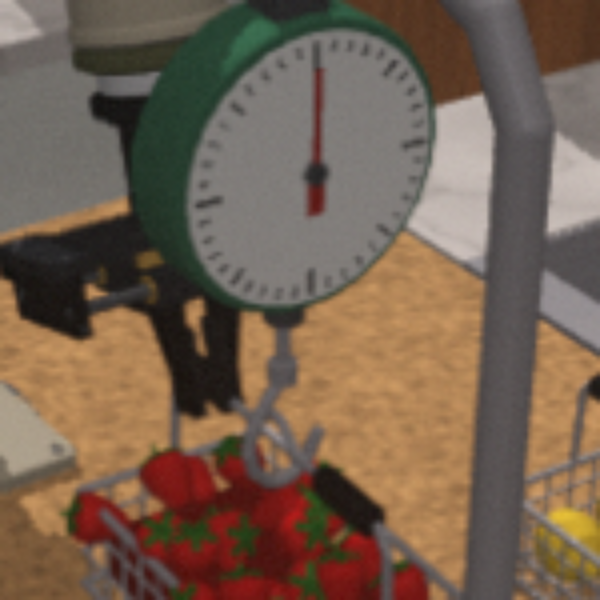

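The wire now lies inside the hook over the seat, at crop (270,430). The tip at (315,440) is on the +y side and the pointer is at zero. I'll centre it and lower slowly.

Request:
{"name": "send_rows", "arguments": {"steps": [[0,0.1,0,0.001,-0.002,0,1],[0,0.1,0,0.001,-0.002,0,1],[0,0,0,-0.0006,0,0.002,1],[0,0,0,-0.0006,0,0.002,1],[0,0,0,-0.0006,0,0.002,1],[0,0,0,-0.0006,0,0.002,1],[0,0,0,-0.0006,0,0.002,1],[0,0,0,-0.0006,0,0.002,1],[0,0,0,-0.0006,0,0.002,1],[0,0,0,-0.0006,0,0.002,1]]}}

```text
time: 13.9
ee_pos: [0.4782, 0.0001, 0.2794]
eef_rot: [0.99, -0.015, 0.14, 0.001]
ft_force: [-0.3, 0.9, -5.9]
width: 0.0133
```

```bash
python3 chk.py h2
```

```text
t 13.9 p [4.782e-01 1.000e-04 2.794e-01] w 0.0133 F [-0.25  0.89 -5.86] M [ 0.02  1.06 -0.07] q [ 0.74 -0.24 -0.73  1.95 -0.18  1.09 -1.53]
toolx [ 0.96  -0.03   0.278] z [ 0.278 -0.006 -0.961]
turn deg [ 0.   -0.02 -0.58]
shift tool [ 0.0058  0.0011 -0.0206] | 0.021 after turn [ 0.0058  0.0011 -0.0206]
```

View pics/h2.png

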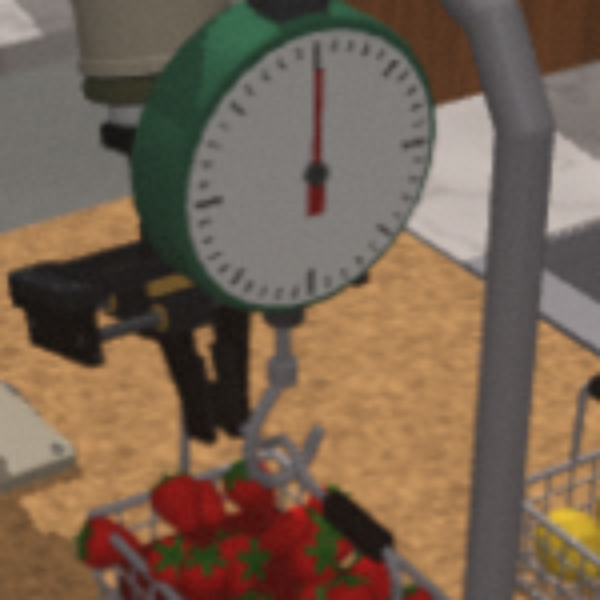

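The crook is descending inside the hook and hasn't made contact yet.

Request:
{"name": "send_rows", "arguments": {"steps": [[0,0,0,-0.0005,0,0.002,1],[0,0,0,-0.0005,0,0.002,1],[0,0,0,-0.0005,0,0.002,1],[0,0,0,-0.0005,0,0.002,1],[0,0,0,-0.0005,0,0.0018,1],[0,0,0,-0.0005,0,0.0015,1],[0,0,0,-0.0004,0,0.0015,1],[0,0,0,-0.0004,0,0.0015,1],[0,0,0,-0.0004,0,0.0015,1],[0,0,0,-0.0004,0,0.0015,1]]}}

```text
time: 14.95
ee_pos: [0.4786, 0.0001, 0.2599]
eef_rot: [0.99, -0.015, 0.14, 0.001]
ft_force: [0.3, -0.1, -4.9]
width: 0.0134
```

```bash
python3 chk.py h3
```

```text
t 14.95 p [4.786e-01 1.000e-04 2.599e-01] w 0.0134 F [ 0.33 -0.08 -4.88] M [ 0.03  1.11 -0.05] q [ 0.74 -0.23 -0.74  1.98 -0.17  1.05 -1.54]
toolx [ 0.96  -0.03   0.278] z [ 0.278 -0.006 -0.961]
turn deg [ 0.   -0.03 -0.59]
shift tool [ 0.0108  0.001  -0.0394] | 0.041 after turn [ 0.0108  0.0011 -0.0395]
```

View pics/h3.png

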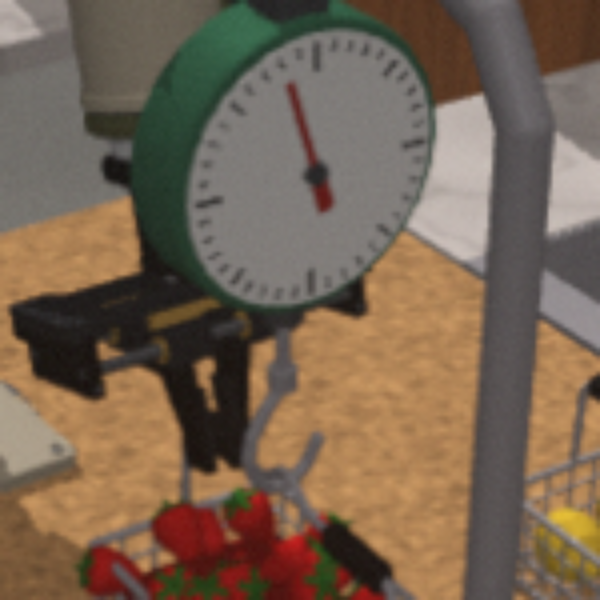

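The crook is seated, and the pointer has turned about 20° as the load begins to transfer. I'll keep going at 2 cm/s.

Request:
{"name": "send_rows", "arguments": {"steps": [[0,0,0,-0.0006,0,0.0018,1],[0,0,0,-0.0006,0,0.002,1],[0,0,0,-0.0006,0,0.002,1],[0,0,0,-0.0006,0,0.002,1],[0,0,0,-0.0006,0,0.002,1],[0,0,0,-0.0006,0,0.002,1],[0,0,0,-0.0006,0,0.002,1],[0,0,0,-0.0006,0,0.002,1],[0,0,0,-0.0006,0,0.002,1],[0,0,0,-0.0006,0,0.002,1]]}}

```text
time: 16.0
ee_pos: [0.4789, 0.0001, 0.2382]
eef_rot: [0.99, -0.016, 0.141, 0.001]
ft_force: [-2.2, -0.8, -2.7]
width: 0.0136
```

```bash
python3 -c "
from h import *
todo(None,-1.2,16.1)"
```

```text
t 16.0 p [4.789e-01 1.000e-04 2.382e-01] w 0.0136 F [-2.17 -0.82 -2.71] M [0.02 1.07 0.05] q [ 0.74 -0.21 -0.75  2.02 -0.16  1.   -1.55]
toolx [ 0.96  -0.03   0.279] z [ 0.279 -0.006 -0.96 ]
turn deg [ 0.02 -0.12 -0.59]
```

The side force Fx of −2 N suggests the crook sits a little too far +x on the hook. I'll ease it back slightly.

Request:
{"name": "send_rows", "arguments": {"steps": [[0,0,0,-0.0004,0,-0.0001,1],[0,0,0,-0.0004,0,-0.0001,1],[0,0,0,-0.0004,0,-0.0001,1],[0,0,0,-0.0004,0,-0.0001,1],[0,0,0,-0.0004,0,-0.0001,1],[0,0,0,-0.0004,0,-0.0001,1],[0,0,0,0,0,0,1],[0,0,0,0,0,0,1],[0,0,0,0,0,0,1],[0,0,0,0,0,0,1]]}}

```text
time: 17.0
ee_pos: [0.478, 0.0001, 0.2396]
eef_rot: [0.99, -0.016, 0.143, 0.001]
ft_force: [2.1, -0.6, -2.3]
width: 0.0127
```

```bash
python3 chk.py h4
```

```text
t 17.0 p [4.780e-01 1.000e-04 2.396e-01] w 0.0127 F [ 2.11 -0.64 -2.27] M [-0.01  0.46 -0.04] q [ 0.74 -0.22 -0.75  2.02 -0.16  1.   -1.55]
toolx [ 0.958 -0.03   0.284] z [ 0.284 -0.007 -0.959]
turn deg [ 0.04 -0.4  -0.6 ]
shift tool [ 0.0175  0.0009 -0.0587] | 0.061 after turn [ 0.017   0.0011 -0.0588]
```

View pics/h4.png

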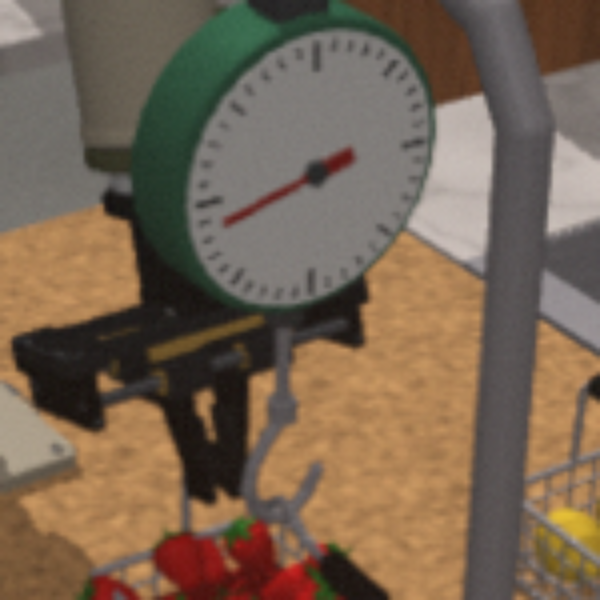

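Request:
{"name": "send_rows", "arguments": {"steps": [[0,-0.1,0,-0.0002,0,0.0018,1],[0,-0.1,0,-0.0004,0,0.002,1],[0,0,0,-0.0006,0,0.002,1],[0,0,0,-0.0006,0,0.002,1],[0,0,0,-0.0006,0,0.002,1],[0,0,0,-0.0006,0,0.002,1],[0,0,0,-0.0006,0,0.0018,1],[0,0,0,-0.0004,0,0.0015,1],[0,0,0,-0.0002,0,0.001,1],[0,0,0,0,0,0,1]]}}

```text
time: 18.05
ee_pos: [0.4782, 0.0001, 0.2214]
eef_rot: [0.99, -0.016, 0.141, 0.001]
ft_force: [-0.3, -0.6, -1.1]
width: 0.0135
```

```bash
python3 -c "
from h import *
todo(None,-1.2,16.1);grips('l7')"
```

```text
t 18.05 p [4.782e-01 1.000e-04 2.214e-01] w 0.0135 F [-0.31 -0.63 -1.13] M [-0.06  0.62 -0.02] q [ 0.74 -0.2  -0.76  2.05 -0.15  0.96 -1.56]
toolx [ 0.96  -0.031  0.28 ] z [ 0.28  -0.007 -0.96 ]
turn deg [ 0.04 -0.14 -0.6 ]
scene far grip [330 235  17  17 146] [ 0.6205 -0.0073  0.2286] rel ee [ 0.1423 -0.0074  0.0072] pitch 0.9 yaw -2.8
```

Request:
{"name": "send_rows", "arguments": {"steps": [[0,0,0,-0.0003,0,0.001,1],[0,0,0,-0.0003,0,0.001,1],[0,0,0,-0.0003,0,0.001,1],[0,0,0,-0.0003,0,0.001,1],[0,0,0,-0.0002,0,0.0007,1],[0,0,0,0,0,0,1],[0,0,0,0,0,0,1],[0,0,0,0,0,0,1],[0,0,0,0,0,0,1],[0,0,0,0,0,0,1]]}}

```text
time: 19.15
ee_pos: [0.4783, 0.0001, 0.2165]
eef_rot: [0.99, -0.016, 0.141, 0.001]
ft_force: [-1.0, 0.3, 0.5]
width: 0.0133
```

```bash
cat > avg.py <<'E'
from h import *
todo(None,-1.2,16.1)
F=[];M=[]
for i in range(30):
    camera("scene");s=read_state();F.append(s["ft_force"]);M.append(s["torque"])
print(np.mean(F,0).round(3),np.std(F,0).round(2),np.mean(M,0).round(3),s["ee_pos"].round(4))
grips('av')
p=cv2.imread('pics/av_scene.png');cv2.imwrite('pics/avc.png',cv2.resize(p[90:240,250:400],None,fx=4,fy=4))
E
python3 avg.py
```

```text
t 19.15 p [4.783e-01 1.000e-04 2.165e-01] w 0.0133 F [-0.99  0.27  0.49] M [-0.06  0.68 -0.01] q [ 0.74 -0.19 -0.77  2.05 -0.14  0.95 -1.57]
toolx [ 0.959 -0.031  0.28 ] z [ 0.28  -0.007 -0.96 ]
turn deg [ 0.05 -0.16 -0.6 ]
[-1.64  -0.167 -0.067] [0.55 0.44 0.57] [-0.003  0.697 -0.033] [4.783e-01 1.000e-04 2.165e-01]
scene far grip [330 237  17  17 149] [ 0.6215 -0.0074  0.2242] rel ee [ 0.1432 -0.0075  0.0077] pitch 0.3 yaw -2.5
scene far grip [325 272   9   5  21] [ 0.6289 -0.0318  0.1606] rel ee [ 0.1506 -0.0319 -0.0559] pitch 7.8 yaw 3.8
```

View pics/avc.png

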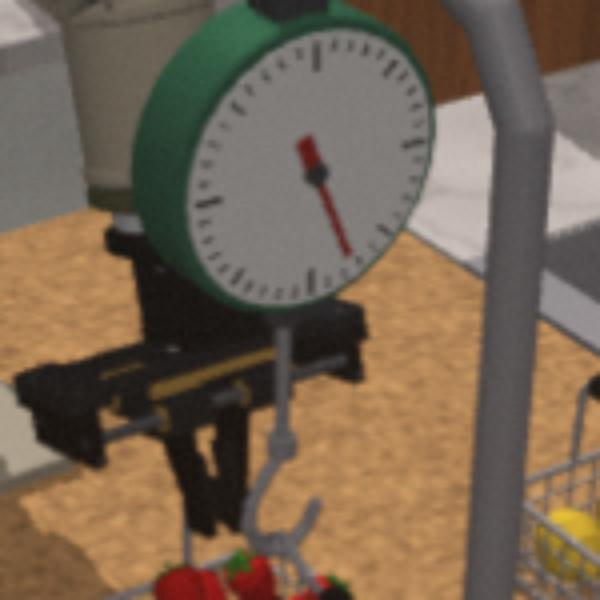

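Vertical load on the gripper averages about 0. The pointer is steady at roughly 200° of turn and the basket is level. A side force of −1.6 N remains, so I'll relax it.

Request:
{"name": "send_rows", "arguments": {"steps": [[0,0,0,-0.0002,0,0,1],[0,0,0,-0.0002,0,0,1],[0,0,0,0,0,0,1],[0,0,0,0,0,0,1],[0,0,0,0,0,0,1],[0,0,0,0,0,0,1],[0,0,0,0,0,0,1],[0,0,0,0,0,0,1],[0,0,0,0,0,0,1],[0,0,0,0,0,0,1]]}}

```text
time: 21.75
ee_pos: [0.4782, 0.0001, 0.2166]
eef_rot: [0.99, -0.016, 0.142, 0.001]
ft_force: [-0.6, 0.1, -0.0]
width: 0.0135
```

```bash
python3 avg.py
```

```text
t 21.75 p [4.782e-01 1.000e-04 2.166e-01] w 0.0135 F [-0.59  0.08 -0.03] M [-0.02  0.58 -0.06] q [ 0.74 -0.19 -0.77  2.05 -0.14  0.95 -1.57]
toolx [ 0.959 -0.031  0.281] z [ 0.281 -0.007 -0.96 ]
turn deg [ 0.05 -0.22 -0.6 ]
[-1.041 -0.227 -0.256] [0.49 0.53 0.54] [-0.018  0.568 -0.037] [4.782e-01 1.000e-04 2.167e-01]
scene far grip [330 237  17  17 147] [ 0.6215 -0.0074  0.2244] rel ee [ 0.1433 -0.0075  0.0077] pitch -0.6 yaw -1.6
scene far grip [325 272   9   5  20] [ 0.6279 -0.0318  0.1606] rel ee [ 0.1497 -0.0319 -0.056 ] pitch -2.3 yaw 18.1
```

Request:
{"name": "send_rows", "arguments": {"steps": [[0,0,0,-0.0003,0,0.0005,1],[0,0,0,-0.0003,0,0.0005,1],[0,0,0,-0.0003,0,0.0003,1],[0,0,0,0,0,0,1],[0,0,0,0,0,0,1],[0,0,0,0,0,0,1],[0,0,0,0,0,0,1],[0,0,0,0,0,0,1],[0,0,0,0,0,0,1],[0,0,0,0,0,0,1]]}}

```text
time: 24.35
ee_pos: [0.4782, 0.0001, 0.2154]
eef_rot: [0.99, -0.016, 0.143, 0.001]
ft_force: [-0.3, -0.1, -0.9]
width: 0.0131
```

```bash
python3 avg.py
```

```text
t 24.35 p [4.782e-01 1.000e-04 2.154e-01] w 0.0131 F [-0.27 -0.09 -0.89] M [-0.05  0.41 -0.01] q [ 0.74 -0.19 -0.77  2.06 -0.14  0.94 -1.57]
toolx [ 0.959 -0.031  0.282] z [ 0.282 -0.007 -0.959]
turn deg [ 0.06 -0.29 -0.6 ]
[-0.095 -0.11  -0.259] [0.57 0.53 0.37] [-0.025  0.414 -0.037] [4.782e-01 1.000e-04 2.154e-01]
scene far grip [330 237  17  17 147] [ 0.6209 -0.0072  0.2233] rel ee [ 0.1427 -0.0073  0.0079] pitch 2.4 yaw -2.9
scene far grip [325 273   9   5  20] [ 0.6287 -0.032   0.1596] rel ee [ 0.1505 -0.0321 -0.0558] pitch 0.9 yaw 16.5
```

Request:
{"name": "send_rows", "arguments": {"steps": [[0,0,0,-0.0002,0,0.0006,1],[0,0,0,-0.0002,0,0.0006,1],[0,0,0,-0.0001,0,0.0005,1],[0,0,0,0,0,0,1],[0,0,0,0,0,0,1],[0,0,0,0,0,0,1],[0,0,0,0,0,0,1],[0,0,0,0,0,0,1],[0,0,0,0,0,0,1],[0,0,0,0,0,0,1]]}}

```text
time: 26.95
ee_pos: [0.4782, 0.0001, 0.2135]
eef_rot: [0.99, -0.016, 0.143, 0.001]
ft_force: [-0.4, -0.7, 0.7]
width: 0.013
```

```bash
python3 avg.py
```

```text
t 26.95 p [4.782e-01 1.000e-04 2.135e-01] w 0.013 F [-0.38 -0.69  0.67] M [-0.01  0.42 -0.03] q [ 0.74 -0.19 -0.77  2.06 -0.14  0.94 -1.57]
toolx [ 0.959 -0.031  0.282] z [ 0.282 -0.007 -0.959]
turn deg [ 0.06 -0.3  -0.6 ]
[-0.502 -0.319  0.099] [0.55 0.44 0.49] [-0.029  0.42  -0.046] [4.782e-01 1.000e-04 2.135e-01]
scene far grip [330 238  17  17 147] [ 0.6216 -0.0072  0.2215] rel ee [ 0.1434 -0.0073  0.008 ] pitch -0.6 yaw -1.4
scene far grip [325 273   9   5  21] [ 0.6276 -0.0309  0.1571] rel ee [ 0.1494 -0.031  -0.0564] pitch -7.7 yaw 20.2
```

The forces are balanced, so I'll soften the grip to 3 N and then open gradually.

Request:
{"name": "send_rows", "arguments": {"steps": [[0,0,0,0,0,0,1],[0,0,0,0,0,0,1],[0,0,0,0,0,0,1],[0,0,0,0,0,0,1],[0,0,0,0,0,0,1],[0,0,0,0,0,0,1],[0,0,0,0,0,0,1],[0,0,0,0,0,0,1],[0,0,0,0,0,0,1],[0,0,0,0,0,0,1]], "force": 3}}

```text
time: 29.55
ee_pos: [0.4782, -0.0003, 0.2135]
eef_rot: [0.99, -0.016, 0.143, 0.001]
ft_force: [-0.9, -1.1, -1.2]
width: 0.0139
```

```bash
python3 avg.py
```

```text
t 29.55 p [ 4.782e-01 -3.000e-04  2.135e-01] w 0.0139 F [-0.88 -1.06 -1.23] M [-0.1   0.4  -0.08] q [ 0.74 -0.19 -0.77  2.06 -0.14  0.94 -1.57]
toolx [ 0.959 -0.031  0.282] z [ 0.282 -0.007 -0.959]
turn deg [ 0.08 -0.3  -0.63]
[-0.165 -0.87   0.154] [0.46 0.48 0.38] [-0.136  0.415 -0.116] [ 4.782e-01 -3.000e-04  2.135e-01]
scene far grip [329 238  17  17 142] [ 0.6211 -0.0089  0.2216] rel ee [ 0.1429 -0.0086  0.0081] pitch -0.0 yaw -2.6
scene far grip [325 274   9   5  20] [ 0.6299 -0.0334  0.1582] rel ee [ 0.1517 -0.0331 -0.0553] pitch -9.0 yaw 31.2
```

View pics/avc.png

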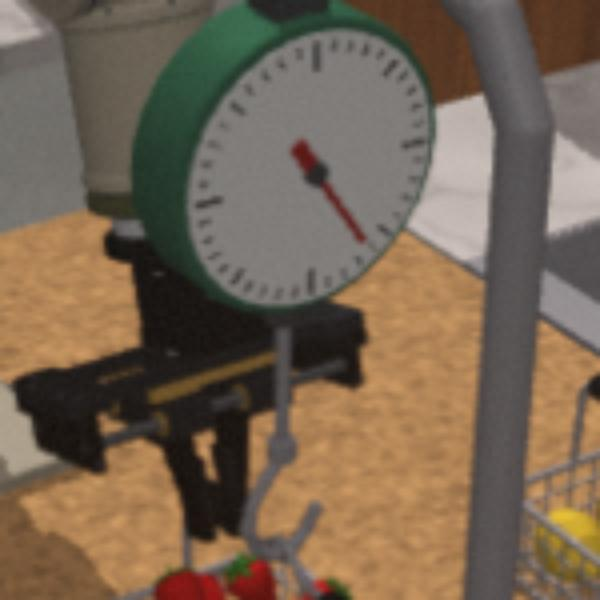

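The pointer is steady and the vertical force is about 0. Soft-gripped, there's now a −0.9 N side force in y, so I'll follow it about 1.5 mm towards −y before opening.

Request:
{"name": "send_rows", "arguments": {"steps": [[0,0,0,0,0.0004,0,1],[0,0,0,0,0.0004,0,1],[0,0,0,0,0.0004,0,1],[0,0,0,0,0.0003,0,1],[0,0,0,0,0,0,1],[0,0,0,0,0,0,1],[0,0,0,0,0,0,1],[0,0,0,0,0,0,1],[0,0,0,0,0,0,1],[0,0,0,0,0,0,1]]}}

```text
time: 32.15
ee_pos: [0.4782, -0.0011, 0.2135]
eef_rot: [0.99, -0.015, 0.143, 0.001]
ft_force: [-0.8, 0.0, 0.2]
width: 0.0143
```

```bash
python3 avg.py
```

```text
t 32.15 p [ 0.4782 -0.0011  0.2135] w 0.0143 F [-0.76  0.02  0.21] M [0.02 0.43 0.04] q [ 0.74 -0.19 -0.76  2.06 -0.14  0.94 -1.56]
toolx [ 0.959 -0.03   0.282] z [ 0.282 -0.006 -0.959]
turn deg [ 0.03 -0.29 -0.57]
[-0.428  0.269  0.169] [0.38 0.53 0.56] [0.091 0.416 0.048] [ 0.4782 -0.0011  0.2135]
scene far grip [329 238  18  17 142] [ 0.6211 -0.0083  0.2217] rel ee [ 0.1429 -0.0072  0.0082] pitch -0.1 yaw -1.5
scene far grip [325 273   9   6  22] [ 0.6292 -0.0325  0.1577] rel ee [ 0.1511 -0.0314 -0.0558] pitch 15.3 yaw -24.0
```

Request:
{"name": "send_rows", "arguments": {"steps": [[0,0,0,0,0,0,0.66],[0,0,0,0,0,0,0.64],[0,0,0,0,0,0,0.62],[0,0,0,0,0,0,0.6],[0,0,0,0,0,0,0.57],[0,0,0,0,0,0,0.54],[0,0,0,0,0,0,0.5],[0,0,0,0,0,0,0.5],[0,0,0,0,0,0,0.5],[0,0,0,0,0,0,0.5]]}}

```text
time: 34.75
ee_pos: [0.4784, -0.0013, 0.2136]
eef_rot: [0.99, -0.015, 0.143, 0.001]
ft_force: [-0.2, -0.4, 0.4]
width: 0.0218
```

```bash
python3 avg.py
```

```text
t 34.75 p [ 0.4784 -0.0013  0.2136] w 0.0218 F [-0.2  -0.38  0.38] M [ 0.06  0.3  -0.01] q [ 0.74 -0.19 -0.76  2.06 -0.14  0.94 -1.56]
toolx [ 0.959 -0.03   0.283] z [ 0.283 -0.007 -0.959]
turn deg [ 0.04 -0.32 -0.58]
[-0.021 -0.047 -0.081] [0.53 0.44 0.6 ] [0.026 0.347 0.001] [ 0.4783 -0.0013  0.2136]
scene far grip [330 238  17  17 146] [ 0.6204 -0.0072  0.2206] rel ee [ 0.1421 -0.0059  0.0069] pitch 0.2 yaw -1.0
```

View pics/avc.png

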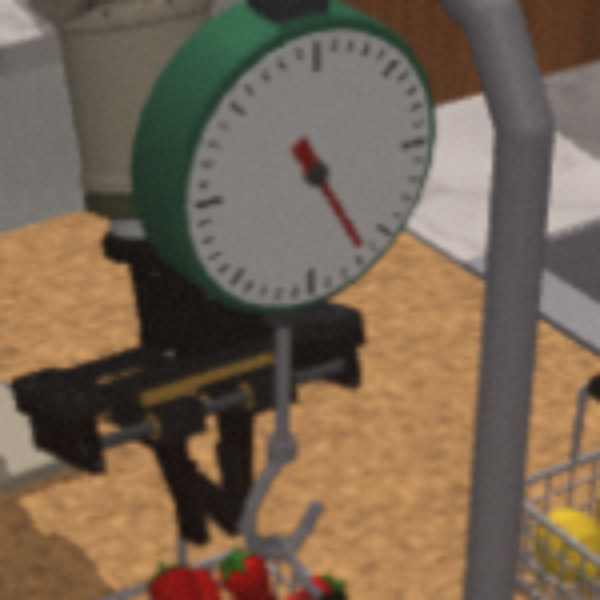

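The basket is released, and the pointer stayed at (360,245) with no visible spring-back. I'll open wider and retreat along the tool axis.

Request:
{"name": "send_rows", "arguments": {"steps": [[0,0,0,0,0,0,0.2],[0,0,0,0,0,0,0],[0,0,0,0,0,0,-0.2],[0,0,0,0,0,0,-0.2],[0,0,0,0,0,0,-0.2],[0,0,0,0,0,-0.005,-0.2],[0,0,0,0,0,-0.01,-0.2],[0,0,0,0,0,-0.01,-0.2],[0,0,0,0,0,-0.01,-0.2],[0,0,0,0,0,-0.01,-0.2]]}}

```text
time: 37.35
ee_pos: [0.4644, -0.0008, 0.26]
eef_rot: [0.99, -0.015, 0.142, 0.001]
ft_force: [0.9, -0.7, 0.1]
width: 0.052
```

Request:
{"name": "send_rows", "arguments": {"steps": [[0,0,0,-0.01,0,-0.01,-0.2],[0,0,0,-0.015,0,-0.01,-0.2],[0,0,0,-0.015,0,-0.01,-0.2],[0,0,0,-0.015,0,-0.01,-0.2],[0,0,0,-0.01,0,-0.01,-0.2],[0,0,0,-0.005,0,-0.005,-0.2],[0,0,0,0,0,0,-0.2],[0,0,0,0,0,0,-0.2],[0,0,0,0,0,0,-0.2],[0,0,0,0,0,0,-0.2]]}}

```text
time: 38.35
ee_pos: [0.3789, 0.0031, 0.3023]
eef_rot: [0.989, -0.014, 0.147, 0.0]
ft_force: [-0.0, 0.2, 0.0]
width: 0.0523
```

```bash
python3 - <<'E'
from h import *
todo()
P=[]
for i in range(20):
    p,d=camera("scene");P.append((p,d))
cv2.imwrite("pics/e_scene.png",P[-1][0])
for p,d in P[::4]:
    C=cloud("scene",p,d);m=(d>0)&(p.max(2)<70)&(abs(C[...,1])<.03)&(abs(C[...,0]-.62)<.04)&(abs(C[...,2]-.22)<.03);print(C[m].mean(0).round(4),m.sum())
print(np.abs(P[0][0][90:330,240:400].astype(int)-P[-1][0][90:330,240:400]).mean())
p,d=camera("top");cv2.imwrite("pics/e_top.png",p)
E
```

```text
t 38.35 p [0.3789 0.0031 0.3023] w 0.0523 F [-0.05  0.22  0.04] M [-0.    0.37  0.05] q [ 0.42 -0.5  -0.39  2.11 -0.2   1.21 -1.52]
toolx [ 0.956 -0.028  0.291] z [ 0.291 -0.004 -0.957]
[ 0.6203 -0.007   0.2203] 149
[ 0.6206 -0.0069  0.2204] 146
[ 0.6208 -0.0069  0.2204] 145
[ 0.6205 -0.0069  0.2203] 148
[ 0.6205 -0.0069  0.2201] 148
2.1663888888888887
```

View pics/e_scene.png

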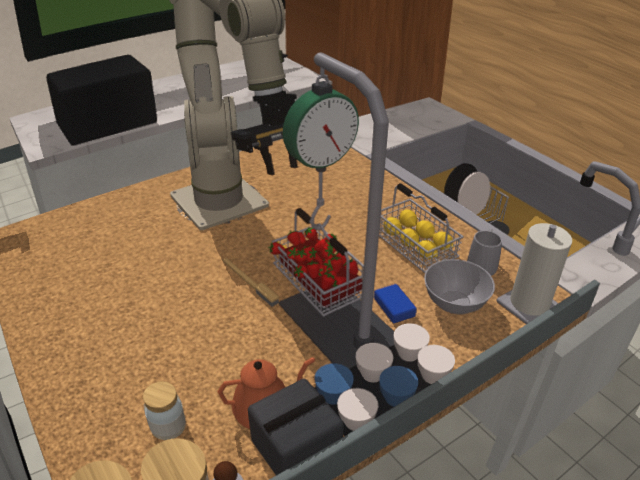

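View pics/e_top.png

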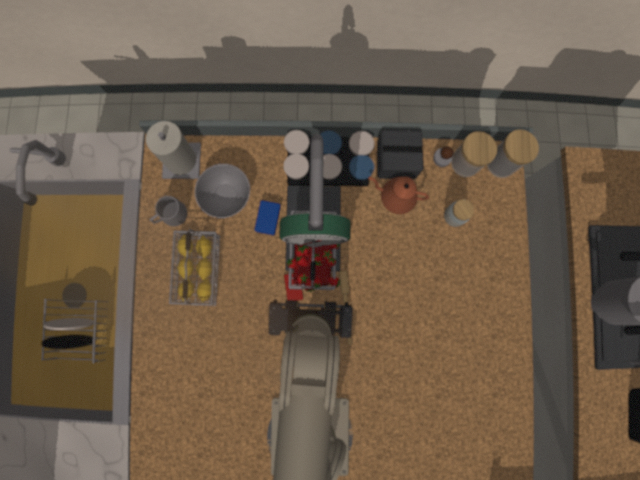

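The basket hangs level and still at (318,265), and the gripper is clear of it. The lemons and the rest are where they were. Joint 2 is close to its limit, so I'll check that before closing.

```bash
python3 -c "
from h import *
s=read_state();print(s['joint_positions'],s['joint_vel'].round(4),s['time'])"
```

```text
[ 0.41307101 -0.49698456 -0.39189214  2.10650134 -0.203219    1.205883
 -1.51703948] [ 0.0005 -0.0011 -0.0007  0.0003 -0.0002  0.0004  0.0003] 39.4
```

Joint 2 is in range (−0.497 against a −0.5 limit) and at rest. Nothing is moving, so I'm handing in.

```bash
python3 -c "
from bench import *
print(close_job())"
```

```text
the job is handed in; nothing more can be done
None
```

The strawberry basket is hanging on the scale hook by its crook, level and still, with the gripper open and clear of it. I handed the job in at about 39.4 s.

**What I did:** I gripped the handle's near grip, lifted the basket about 60 mm and carried it nearly level under the hook to its open side. There I raised it, moved the crook over the hook tip and lowered it at about 2 cm/s. I trimmed until the gripper carried almost no load, softened the grip to 3 N and opened it slowly.

**Last checks:**
- **Load:** the basket weighs about 6 N (roughly 0.6 kg) by the wrist force. In the pictures, the pointer did not visibly move when I let go; the basket's far grip shifted about 1 mm.
- **Stillness:** the far grip stayed within about 0.5 mm over 1 s of pictures.
- **Surroundings:** the lemons and the other things looked unmoved in both views.

**Less clean points:**
- **Tilt:** the basket sagged about 1.4° when first lifted; I corrected it at the start of the carry.
- **Side force:** there was up to about 2 N of side force while lowering, which I removed before release.
- **Joint 2:** it ended at −0.497 rad, close to its −0.5 limit but inside it.

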